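# Drift a stuck pin out of a wing section

### The arm

A 6-joint arm with a two-finger parallel gripper is mounted at the origin on the work surface. World frame = base frame: x ahead of the robot, y to its left, z up, the work surface at z = 0. Lengths are in m, angles in rad, forces in N, time in s.
With the tool pointing down it reaches from about 0.375 to 0.9 m from the base axis. Payload 3.1 kg.
Tool frame: the origin (TCP) lies at the centre of the arm's flange, where the gripper is bolted on; the fingertips stand 173 mm ahead of it and the grasp point (between the pads) lies 155 mm ahead of it; z points along the fingers, x is the direction in which the jaws open and shut, and the axes are right-handed (so a half turn about z gives the same grasp; the last joint's range is limited). The gripper opens to 85 mm and grips with 20 to 120 N. Pads are 22 mm wide; open, the fingers measure 114 mm over their backs; the gripper's body (76 mm by 85 mm) begins 54 mm behind the grasp point. The pads swing forward as they close: fully open they stand 13 mm farther back than shut.
Start: joints at [-1.474, 0.527, 1.433, -0, 1.181, -0.178], TCP at [0.17, -0.601, 0.405] pointing down, gripper open.
Joint ranges: [-3.08, 3.08], [-0.75, 2.2], [0.22, 2.44], [-1.43, 4.57], [0, 2.65], [-2.85, 2.85]. Speed limits (rad/s): [2.79, 2.79, 3.14, 3.14, 3.14, 3.14].

### API

Orientations are given as a unit quaternion [x, y, z, w].
In Python, from station import manip gives the robot as it stands.
- The arm moves only by the shell command python3 -m jog 'ROWS' [OPENING] [FORCE]. ROWS is JSON, a list that holds one entry, the list of rows, each a list of 4 numbers: the shift along the world's x, y, z in mm, then the turn about the world's z in degrees. A call has exactly 8 rows; each row shifts and turns the commanded pose from where the row before left it; what a row does not reach is not made up. A row lasts 1/8 s, in which the tool goes at most 62.5 mm and 10.7 degrees, less where a joint would pass 70% of its speed; a pose out of reach is approached as far as the arm can. A call is refused whole if a number of a shift passes 62.5 or a number of a turn 10.7, either way. A call with a gripper value outside its range is refused whole. OPENING is the opening in per cent of the stroke, from 0 (shut) to 100 (fully open), set as the call begins (- or left out, the last holds). The fingers move at their own pace and stop on an object; FORCE is the grip in N (left out, the last holds). Time passes only in rows, so rows that do not move let the fingers close, or fill a call up. It gives the time, the measured TCP pose, the force and the opening at its end, in the units of the state.
- manip.sense(): the state, without advancing time (a new reading comes with each control period).
- manip.snapshot(name): name is "scene" or "top" or "wrist"; returns the picture (420x560x3 uint8, red, green, blue); there is no depth.
- manip.camera_info(name): a dict with "fx", "fy", "cx", "cy" (pixels), "R" (3x3) and "t" (3): a world point X has camera coordinates R X + t. Camera axes: x right, y down, z forward; pixel columns grow to the right and rows downward; lengths in m; the calibration is good to about 2 mm. A picture is of the moment at which its call begins: read the wrist's pose just before it. camera_info takes no time and is no camera call; for the wrist camera it gives the pose at the moment of the call.
- manip.sign_off(): hands the job in, once; it reports no verdict.
The state is a dict: "t": time; "q": joint angles; "qd": joint speeds; "tau": joint torques, N m; "tcp_pos": TCP position; "tool_rot": TCP orientation; "force": force on the tool from outside, world axes, zero at the start; "ft_torque": the same for the moment, N m; "finger_gap": opening from 0.0 (shut) to 1.0 (fully open).
Only numpy, scipy, OpenCV 4.12 (cv2) and the standard library are available. Lean on these libraries where they do the work, as an engineer would, in place of code of your own. Each camera call takes 0.05 s, during which the arm holds its last target. There are 200 camera calls.

### The job

Take the steel drift from its stand and with it push the stuck red pin straight down out of the bore of the wing section, on until it presses the sprung green stop underneath gently but definitely, with about 10 N. Never ram the pin against the stop or bear hard on the wing, and touch wing, jig and pin with the drift only. Then put the drift back upright in the hole of its stand; leave everything else alone.

Things in the scene. Friction and masses are not known exactly. Their poses are not given: they have to be found in the camera images.
- jig: Fixed press-out jig carrying a plywood wing section with yellow skin (145 x 110 mm, 26 mm thick), at most 107 mm high. Origin: centre of the jig's underside on the table, straight below the bore; z up along the bore. Plain 17 mm bore from z = 80 to 106 mm, wing top flat within 30 mm of it. Below, two black spring jaws (z = 24 to 64 mm, on the bore axis) catch and keep the pin.
- bore_top (a point): Centre of the bore's upper mouth on the wing's top face, 106 mm above the table.
- bore_bottom (a point): Centre of the bore's lower mouth on the wing's underside, 80 mm above the table. Below it on the bore axis stands the sprung green stop (12 mm pad, 8 N per mm). Its set screw is altered every time: the pad lies anywhere from 14 to 44 mm above the table, so the pin meets it only after leaving the bore; it must be felt, as a sharp rise of the push over the jaws' small drag.
- pin: Red pin, 16 mm diameter, 30 mm long, upright in the bore, its top at the start 1 to 5 mm below the wing's top. Origin: centre of its bottom end; z along it, up. Lowest 6 mm taper to 13 mm. Resists sliding with 6 to 11 N in the bore, 1 to 4 N in the jaws below, up to 17 N while in both. The push on it must stay under 25 N and, once out of the bore, under 18 N; there 7 N or more for 0.25 s is a definite press on the stop.
- pin_top (a point): Centre of the pin's flat top end, 30 mm above the pin's origin.
- drift: Loose steel drift, about 160 g, 126 mm long, upright in its stand at the start. Origin: centre of its lower end (the tip); z along it, up. Shank 12 mm diameter from 0 to 85 mm, collar 34 mm diameter from 85 to 90 mm, above it a square blue grip 18 x 18 mm from 90 to 126 mm, its flat sides facing x and y.
- stand: Fixed dark wooden stand, 80 x 80 x 50 mm. Origin: centre of its underside. In its middle a 15 mm hole, chamfered 2 mm at the mouth, goes down to 8 mm above the table; the drift's tip stands on the hole's floor.
- stand_hole0 (a point): Centre of the mouth of the stand's hole, on its top face, 50 mm above the table.
- glue: White glue bottle, 40 mm diameter, 100 mm high, standing. Bystander.
- paint: Amber paint jar with yellow cap, 52 mm diameter, 60 mm high, standing. Bystander.
- radio: Black radio transmitter, 90 x 150 mm, 58 mm high with its sticks, lying on its back. Bystander.
Not all that is in view belongs to the job. What is meant by the jig is not purple, and is the smaller of those in its own colour.

How it is judged:
On the way, in this order (a step that is already met when the one before it is completed fails the run):
1. the drift has been lifted out of its stand (height (world z) of drift above 0.06 m and horizontal distance between drift and stand_hole0 above 0.03 m), for 0.1 s.
2. the pin, out of the bore, is pressed by the drift on to the stop (at least 7 N) for a quarter of a second (z of pin_top in the frame of bore_bottom below -0.004 m and contact force between drift and pin above 7 N), for 0.25 s.
At the end, for the whole second after the job is handed in: The pin stands upright (within 0.2 rad) in the jaws below the wing, within 6 mm of the bore axis, its top at least 2 mm below the wing's underside; the drift stands upright (within 0.12 rad) in the hole of its stand, its tip within 5 mm of the hole's floor; both at rest (z of pin_top in the frame of bore_bottom below -0.002 m and horizontal distance between pin and jig below 0.006 m and angle between pin's own z axis and vertical below 0.2 rad and linear speed of each of pin, drift below 0.01 m/s and horizontal distance between drift and stand_hole0 below 0.006 m and height (world z) of drift below 0.013 m and angle between drift's own z axis and vertical below 0.12 rad); the robot touches nothing.
It fails at once if the drift pushes on the pin with more than 25 N (contact force between drift and pin above 25 N).
It fails at once if the pin, out of the bore, is pushed with more than 18 N (z of pin_top in the frame of bore_bottom below -0.004 m and contact force between drift and pin above 18 N).
It fails at once if the drift bears on the wing or jig with more than 15 N (contact force between drift and jig above 15 N).
It fails at once if the arm or fingers press on the jig or the pin with more than 2 N (contact force between any of the fingers, the arm and jig above 2 N or contact force between any of the fingers, the arm and pin above 2 N).
It fails at once if a bystander is moved by more than 15 mm (distance of any of glue, paint, radio from where it was at the start of the episode above 0.015 m).
It also fails if it takes over 67 s, if anything falls off the work surface, if the arm or the gripper's body presses on something with over 40 N, if the wrist force passes 120 N, or if a joint passes its speed limit or range.

## Working session

There is one attempt and no reset: what is moved stays moved. The work goes in short steps, Python scripts to look and compute and a shell command to move; the robot and the scene stay as the last step left them, time stands still between calls to the robot, and variables do not carry over. Pictures are saved under pics/ and viewed, about 8 in all and at most 12, crops included, and the job is handed in when it is done.

```bash
ls; mkdir -p pics; cat > h.py <<'E'
from station import manip
import numpy as np, cv2
def snap(n,f):
    im=manip.snapshot(n); cv2.imwrite(f'pics/{f}.png',im[:,:,::-1]); return im
def load(f): return cv2.imread(f'pics/{f}.png')
def cast(c,u,v,z):
    R=np.array(c['R']);t=np.array(c['t']);o=-R.T@t
    d=R.T@np.array([(u-c['cx'])/c['fx'],(v-c['cy'])/c['fy'],1]); return o+d*(z-o[2])/d[2]
def proj(c,X):
    p=np.array(c['R'])@np.array(X)+np.array(c['t']); return np.array([c['cx']+c['fx']*p[0]/p[2],c['cy']+c['fy']*p[1]/p[2]])
E
python3 - <<'E'
from h import *
a=snap('scene','s0');b=snap('top','t0')
for n in('scene','top','wrist'):
    c=manip.camera_info(n);print(n,c['fx'],-np.array(c['R']).T@np.array(c['t']),np.round(c['R'],2).tolist())
print(manip.sense())
E
```

```text
pics
scene 423.19439383865114 [ 1.20800171 -0.31261865  0.68494828] [[0.4, 0.92, -0.02], [0.55, -0.25, -0.79], [-0.73, 0.31, -0.61]]
top 419.1181113109607 [ 0.31396114 -0.01231842  1.08263323] [[-0.01, -1.0, -0.02], [-0.99, 0.01, -0.16], [0.16, 0.02, -0.99]]
wrist 334.7907457850329 [ 0.23911768 -0.5807871   0.37231557] [[0.27, -0.96, -0.0], [-0.92, -0.26, 0.28], [-0.27, -0.08, -0.96]]
{'t': 0.1, 'q': array([-1.47350737e+00,  5.28365382e-01,  1.43374231e+00,  1.10346153e-05,
        1.18141811e+00, -1.78477396e-01]), 'qd': array([ 0.00175388, -0.00081626, -0.00442329,  0.00026063,  0.00053369,
       -0.00025556]), 'tau': array([ 7.26177586e-04, -4.43303704e+01, -1.78585893e+01, -2.60004208e-04,
        3.87387161e-03,  1.89303421e-06]), 'tcp_pos': array([ 0.17019131, -0.60106972,  0.4038461 ]), 'tool_rot': array([ 7.97583598e-01, -6.03207651e-01, -6.51418336e-04, -7.14102733e-04]), 'force': array([0.66880573, 0.17398257, 0.03793449]), 'ft_torque': array([-0.00495202,  0.02211769,  0.05446303]), 'finger_gap': 1.0019410989208342}
```

View pics/t0.png

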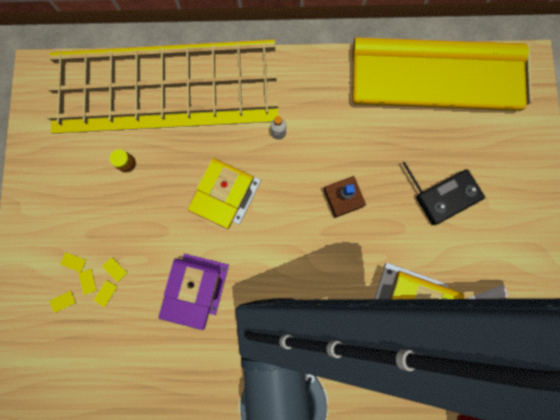

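View pics/s0.png

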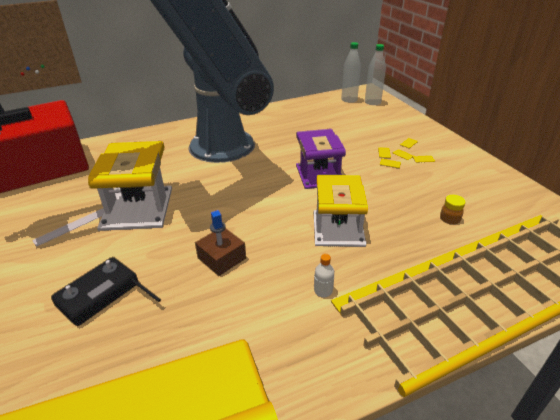

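The top view shows the small yellow jig at (223,184) with a red pin, and a purple jig at (192,285). Another yellow jig sits partly under the arm at (425,285), and the stand with the blue grip is at (346,195). In the scene view the yellow jigs are at (341,195) and (127,163). The one at (341,195) looks smaller and holds the red pin, so it is probably the one meant. I'll measure both and confirm with a crop.

```bash
cat > m.py <<'E'
from h import *
def blob(im,lo,hi,roi):
    x0,y0,x1,y1=roi; h=cv2.cvtColor(im[y0:y1,x0:x1],cv2.COLOR_BGR2HSV); m=cv2.inRange(h,lo,hi)
    n,l,s,c=cv2.connectedComponentsWithStats(m); 
    if n<2: return None
    i=1+np.argmax(s[1:,4]); return c[i]+[x0,y0],s[i]+[x0,y0,0,0,0],(l==i).astype(np.uint8)
def quad(mask,roi):
    c=max(cv2.findContours(mask,cv2.RETR_EXTERNAL,cv2.CHAIN_APPROX_NONE)[0],key=cv2.contourArea); r=cv2.minAreaRect(c); return cv2.boxPoints(r)+[roi[0],roi[1]]
E
python3 - <<'E'
from m import *
T=load('t0');S=load('s0');ct=manip.camera_info('top');cs=manip.camera_info('scene')
b=blob(T,(0,150,100),(8,255,255),(200,165,245,205));print('red',b[:2],cast(ct,*b[0],.103))
b=blob(S,(0,150,80),(8,255,255),(325,180,360,210));print('redS',b and (b[:2],cast(cs,*b[0],.103)))
r=(180,145,265,235);b=blob(T,(24,150,90),(34,255,255),r);q=quad(b[2],r);print('wing small',[np.round(cast(ct,*p,.106),3).tolist() for p in q])
r=(325,170,375,225);b=blob(T,(105,120,60),(125,255,255),r);print('blue',b[:2],cast(ct,*b[0],.128))
r=(195,200,235,250);b=blob(S,(105,120,60),(125,255,255),r);print('blueS',b[:2],cast(cs,*b[0],.118))
# stand
r=(315,165,375,225);b=blob(T,(0,60,10),(14,255,110),r);q=quad(b[2],r);print('stand',b[1],q.round(1).tolist(),[np.round(cast(ct,*p,.05),3).tolist() for p in q])
for n,(u0,v0,u1,v1) in {'big':(93,178,163,145),'small':(317,212,366,178)}.items():
    a=cast(cs,u0,v0,.1);c=cast(cs,u1,v1,.1);print(n,np.linalg.norm(a-c))
A=cv2.resize(S[120:260,85:235],(400,373));B=cv2.resize(S[120:260,280:430],(400,373));C=cv2.resize(T[140:240,180:280],(373,373),interpolation=2)
D=cv2.resize(T[155:235,305:385],(373,373),interpolation=2)
cv2.imwrite('pics/c0.png',cv2.resize(np.vstack([np.hstack([A,B]),np.hstack([cv2.resize(C,(400,373)),cv2.resize(D,(400,373))])]),(640,597)))
E
```

```text
red (array([223.5, 184. ]), array([221, 182,   6,   5,  26])) [0.53000452 0.13614061 0.103     ]
redS ((array([341.30769231, 194.76923077]), array([339, 194,   6,   3,  13])), array([0.5305175 , 0.13501526, 0.103     ]))
wing small [[0.47, 0.224, 0.106], [0.597, 0.166, 0.106], [0.546, 0.065, 0.106], [0.421, 0.125, 0.106]]
blue (array([349.08433735, 189.40963855]), array([345, 185,  10,  10,  83])) [ 0.50798713 -0.15944732  0.128     ]
blueS (array([216.50675676, 219.52702703]), array([211, 211,  12,  18, 148])) [ 0.51534816 -0.16168162  0.118     ]
stand [324 177  41  39 820] [[322.4, 188.0], [353.3, 175.7], [364.9, 204.7], [334.0, 217.0]] [[0.528, -0.105, 0.05], [0.559, -0.183, 0.05], [0.485, -0.209, 0.05], [0.455, -0.132, 0.05]]
big 0.21703492263497745
small 0.18681119505902566
```

View pics/c0.png

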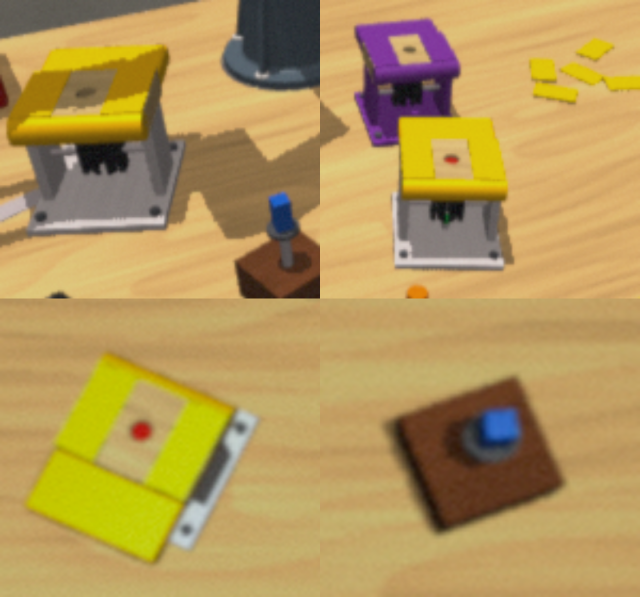

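The crop confirms it. The smaller yellow jig (scene (341,195), top (223,184)) has the red pin and the green stop. The larger yellow jig and the purple one have empty bores. The stand centre and the grip measurement agree at about (0.507, -0.158), and the pin is at about (0.530, 0.1355). I'm moving above the drift now.

```bash
python3 -m jog '[[[20,25,0,0],[36,48,0,0],[36,48,0,0],[36,48,0,0],[36,48,0,0],[36,48,0,0],[36,48,0,0],[36,48,0,0]]]' 100
python3 -m jog '[[[36,48,0,0],[29,34,0,0],[0,0,0,0],[0,0,0,0],[0,0,0,0],[0,0,0,0],[0,0,0,0],[0,0,0,0]]]'
python3 - <<'E'
from m import *
s=manip.sense();c=manip.camera_info('wrist');W=snap('wrist','w1');print(s['tcp_pos'],s['tool_rot'],s['q'],s['force'],s['t'])
W=load('w1');r=(0,0,560,420);b=blob(W,(105,120,60),(125,255,255),r);print(b[:2],proj(c,[.507,-.158,.134]),proj(c,[.507,-.158,.05]))
T=snap('top','t1')
E
```

```text
t: 1.1
tcp_pos: [0.4431, -0.2386, 0.4045]
tool_rot: [0.798, -0.603, -0.0, -0.0]
force: [1.0, 0.2, -0.2]
finger_gap: 1.002
t: 2.1
tcp_pos: [0.507, -0.1587, 0.4048]
tool_rot: [0.797, -0.604, 0.0, -0.0]
force: [0.2, -0.4, -0.3]
finger_gap: 1.003
[ 0.50704922 -0.1587336   0.40475763] [ 7.97360386e-01 -6.03503451e-01  1.83348479e-05 -1.13234718e-05] [-5.13859446e-01  4.01773688e-01  1.66693549e+00  1.99687173e-05
  1.07284410e+00  7.81906320e-01] [ 0.22654091 -0.4280064  -0.33688122] 2.1
(array([286.95131086, 204.09737828]), array([274, 192,  27,  26, 534])) [283.86563402 205.37018345] [283.89337015 180.93066304]
```

View pics/w1.png

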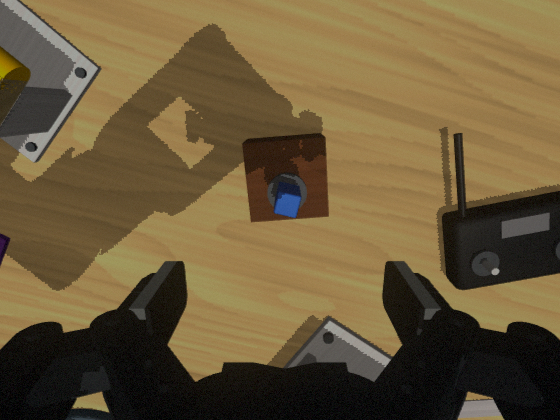

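The wrist view shows the stand at (287,177) and the grip's bright top face at about (288,205), turned about 10° in the image. Next I'll measure its angle and centre.

```bash
python3 - <<'E'
from m import *
W=load('w1');c=manip.camera_info('wrist');r=(260,180,320,225)
h=cv2.cvtColor(W,cv2.COLOR_BGR2HSV);print(h[196:218:3,272:304:3,2])
for th in (130,160,190):
    b=blob(W,(105,120,th),(125,255,255),r);q=quad(b[2],r);P=np.array([cast(c,*p,.134) for p in q]);d=P[1]-P[0];e=P[2]-P[1]
    print(th,b[1],P.mean(0).round(4),np.linalg.norm(d),np.linalg.norm(e),np.degrees(np.arctan2(d[1],d[0]))%90)
r=(230,120,345,235);m=cv2.inRange(h[r[1]:r[3],r[0]:r[2]],(0,80,10),(12,255,120))
m=cv2.morphologyEx(m,cv2.MORPH_CLOSE,np.ones((5,5)));q=quad(m,r);print(q)
P=np.array([cast(c,*p,.05) for p in q]);print(P.round(4),P.mean(0))
E
```

```text
[[ 44  44  80 103 162 162 163 152 138 105  74]
 [ 68  46 155 161 158 159 161 163 162 154  70]
 [ 69  60 156 160 160 158 159 159 158 123  70]
 [ 74  94 156 159 156 157 158 158 158  79  74]
 [ 77 126 160 156 155 155 158 157 155  76  79]
 [ 74 151 151 155 158 156 155 160 146  77  77]
 [ 82  81  68 123 148 155 155 155 116  80  80]
 [ 75  77  77  77  78  78  67 105  64  81  83]]
130 [275 194  25  23 425] [ 0.5083 -0.16    0.134 ] 0.016504782017542154 0.01581375559027408 1.9833246801270759
160 [280 195  20  10  79] [ 0.5127 -0.1605  0.134 ] 0.006399541055634484 0.013972669117839485 11.954138052766716Traceback (most recent call last):
  File "<stdin>", line 5, in <module>
TypeError: 'NoneType' object is not subscriptable
```

```bash
python3 -m jog '[[[1,-1,-20,-7],[0,0,-30,-7],[0,0,-30,0],[0,0,-30,0],[0,0,-15,0],[0,0,-4,0],[0,0,0,0],[0,0,0,0]]]' 100
python3 -m jog '[[[0,0,0,0],[0,0,0,0],[0,0,0,0],[0,0,0,0],[0,0,0,0],[0,0,0,0],[0,0,0,0],[0,0,0,0]]]' 0 60
python3 - <<'E'
from m import *
s=manip.sense();print(s['tcp_pos'],s['force'],s['ft_torque'],s['finger_gap'],s['q'])
W=snap('wrist','w2');W=snap('scene','s2');W=load('w2');S=load('s2')[150:290,140:290]
cv2.imwrite('pics/c2.png',np.hstack([W[:,100:460],cv2.resize(S,(430,420))]))
E
```

```text
t: 3.2
tcp_pos: [0.5086, -0.1595, 0.2767]
tool_rot: [0.718, -0.696, 0.001, -0.0]
force: [0.3, -0.4, -0.7]
finger_gap: 1.003
t: 4.2
tcp_pos: [0.5083, -0.1594, 0.2759]
tool_rot: [0.718, -0.696, 0.0, -0.0]
force: [-0.3, -0.5, 3.8]
finger_gap: 0.199
[ 0.5083413  -0.15943117  0.27593014] [-0.29214614 -0.47510369  3.76083001] [-0.08699383  0.04581845 -0.01758346] 0.1988078894687712 [-5.13792440e-01  5.97780085e-01  1.77574739e+00 -5.98191017e-05
  7.67501718e-01  1.02557784e+00]
```

View pics/c2.png

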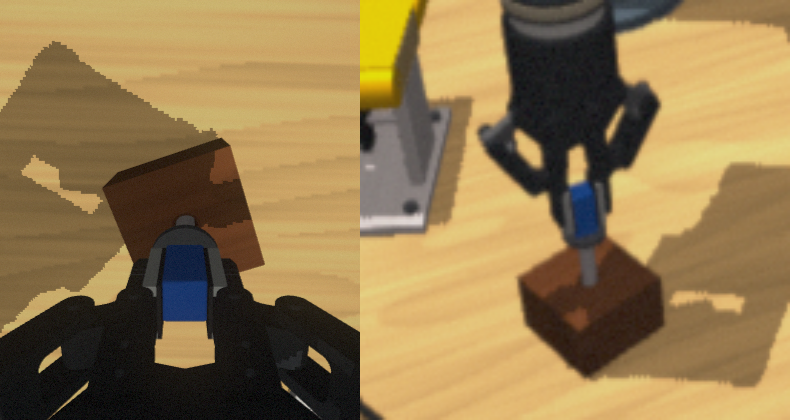

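The grip is held squarely between the fingers (wrist crop (185,285)) and the drift is still upright in the stand. Lifting.

```bash
python3 -m jog '[[[0,0,4,0],[0,0,10,0],[0,0,20,0],[0,0,30,0],[0,0,35,0],[0,0,35,0],[0,0,14,0],[0,0,0,0]]]' 0 80
python3 -m jog '[[[0,30,0,0],[3,45,0,0],[4,50,0,0],[4,50,0,0],[4,50,0,0],[3,30,0,0],[0,0,0,0],[0,0,0,0]]]'
python3 - <<'E'
from m import *
s=manip.sense();print(s['tcp_pos'],s['force'],s['ft_torque'],s['finger_gap'],s['t'])
c=manip.camera_info('wrist');W=snap('wrist','w3');S=snap('scene','s3')
p=np.array(s['tcp_pos']);tip=p-[0,0,.2759-.008];cs=manip.camera_info('scene')
print('exp tip wrist',proj(c,tip),'scene',proj(cs,tip),'bore w',proj(c,[.530,.1355,.106]),'s',proj(cs,[.530,.1355,.106]))
W=load('w3');S=load('s3')[100:260,270:430]
cv2.imwrite('pics/c3.png',np.hstack([W[:,100:460],cv2.resize(S,(420,420))]))
E
```

```text
t: 5.3
tcp_pos: [0.5081, -0.1592, 0.4242]
tool_rot: [0.718, -0.696, 0.001, -0.0]
force: [0.2, -0.7, -2.5]
finger_gap: 0.198
t: 6.3
tcp_pos: [0.5259, 0.0953, 0.4223]
tool_rot: [0.718, -0.696, -0.001, 0.001]
force: [0.4, -0.6, -2.5]
finger_gap: 0.198
[0.52587456 0.09530396 0.42231451] [ 0.42184209 -0.55145881 -2.50901732] [-0.02214452  0.01344074  0.03802864] 0.19814110923824643 6.3
exp tip wrist [284.5077301 205.5150151] scene [326.56557666 179.41236306] bore w [238.43119157 183.42728216] s [341.47449774 193.55681853]
```

View pics/c3.png

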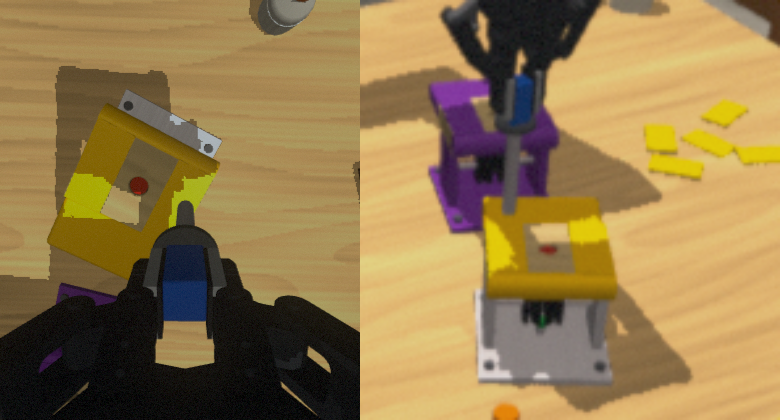

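```bash
python3 - <<'E'
from m import *
c=manip.camera_info('wrist');cs=manip.camera_info('scene');W=load('w3');S=load('s3')
for im,cc,r in((W,c,(215,165,262,205)),(S,cs,(325,180,360,210))):
    b=blob(im,(0,120,50),(8,255,255),r); b2=blob(im,(172,120,50),(180,255,255),r);print(b[:2],b2 and b2[:2],cast(cc,*b[0],.103))
h=cv2.cvtColor(W,cv2.COLOR_BGR2HSV)
for v in range(196,232,2):
    row=h[v,268:304]; print(v,' '.join(f'{x}' for x in row[:,1]))
s=manip.sense();p=np.array(s['tcp_pos']);print(p)
for dz in(0,.02):
    tip=p-[0,0,.2679-dz]; print([proj(c,tip+[a,b,0]).round(1).tolist() for a,b in((0,0),(.006,0),(-.006,0),(0,.006),(0,-.006))])
hs=cv2.cvtColor(S,cv2.COLOR_BGR2HSV)
for v in range(150,184,3): print(v,' '.join(f'{x}' for x in hs[v,316:342,1]))
tip=p-[0,0,.2679];print(proj(cs,tip),proj(cs,tip+[0,0,.03]),proj(cs,tip+[.006,0,0]),proj(cs,tip+[0,.006,0]))
E
```

```text
(array([238.55555556, 185.26068376]), array([230, 177,  18,  18, 234])) None [0.52820896 0.13529357 0.103     ]
(array([341.33333333, 194.66666667]), array([339, 194,   6,   3,  12])) None [0.53018892 0.13527622 0.103     ]
196 251 236 241 255 243 247 225 225 220 224 221 225 230 220 218 221 223 215 221 216 211 218 220 213 216 215 214 221 222 214 213 211 212 214 205 169
198 251 255 231 233 232 236 236 225 226 218 221 225 221 224 215 229 232 219 215 216 229 216 225 220 217 210 225 213 221 218 212 211 224 216 163 116
200 255 235 255 249 218 224 214 239 215 233 219 217 225 218 232 211 162 156 168 201 224 218 222 225 218 221 212 215 211 218 222 219 203 143 119 119
202 241 247 249 244 217 222 223 229 221 226 222 215 148 51 40 41 40 45 26 50 54 55 138 212 225 219 219 222 206 216 218 201 133 112 113 113
204 224 237 251 232 234 225 226 224 221 222 186 40 43 40 48 57 48 30 38 35 49 47 53 83 177 216 216 213 230 216 193 134 116 113 113 112
206 245 226 243 247 225 238 222 223 228 209 51 29 40 53 43 51 42 46 37 57 44 54 54 35 84 180 223 210 218 199 135 131 121 116 120 118
208 233 243 233 214 235 2
[... 2301 characters left out ...]
 28 64 137 160 105 62 67 13 15 15 22 27 102 147 156 161 170 145 136 134 142 142 99 101
171 155 162 161 158 151 159 155 147 89 18 26 23 20 34 127 153 155 149 156 147 153 164 161 152 91 113
174 154 97 80 95 95 101 101 96 58 18 22 19 20 42 90 104 99 104 100 103 90 86 94 103 98 85
177 86 239 240 239 239 239 239 239 84 25 20 17 35 143 239 239 239 239 240 239 240 239 240 240 239 240
180 91 236 239 239 239 240 240 239 73 42 28 27 59 210 239 240 240 239 240 240 239 239 239 239 239 240
183 87 242 243 241 240 239 239 240 240 239 240 239 239 239 239 239 239 239 240 239 240 239 240 239 240 240
[326.38295019 179.30508399] [327.13920748 167.92459555] [327.68626689 180.67100147] [328.7432566  178.67813643]
```

The wrist camera reads both the pin and the tip about 2 mm low in x, so the relative offset agrees with the scene and top cameras. The TCP target is about (0.530, 0.1356). I'll move over the bore with the tip at about z = 0.115 and check from close by.

```bash
python3 -m jog '[[[2,15,0,0],[2,20,0,0],[0,5,-10,0],[0,0,-15,0],[0,0,-12,0],[0,0,-3,0],[0,0,0,0],[0,0,0,0]]]'
python3 - <<'E'
from m import *
s=manip.sense();p=np.array(s['tcp_pos']);print(p,s['force'],s['ft_torque'],s['t'])
c=manip.camera_info('wrist');snap('wrist','w4');snap('scene','s4');cs=manip.camera_info('scene')
tip=p-[0,0,.2679];print('tip w',proj(c,tip),'s',proj(cs,tip),'bore s',proj(cs,[.530,.1355,.106]),'w',proj(c,[.530,.1355,.106]))
W=load('w4')[130:270,215:355];S=load('s4')[150:230,301:381]
cv2.imwrite('pics/c4.png',np.hstack([cv2.resize(W,(400,400)),cv2.resize(S,(400,400))]))
E
```

```text
t: 7.4
tcp_pos: [0.5305, 0.1355, 0.3841]
tool_rot: [0.718, -0.696, 0.0, -0.0]
force: [-0.1, 0.8, -1.6]
finger_gap: 0.197
[0.53048259 0.13548396 0.3841017 ] [-0.11579781  0.80534806 -1.60797862] [-0.00973462  0.03071658 -0.06693976] 7.4
tip w [284.6534461  206.90025363] s [341.91400961 190.09163935] bore s [341.47449774 193.55681853] w [284.58884071 203.64332646]
```

View pics/c4.png

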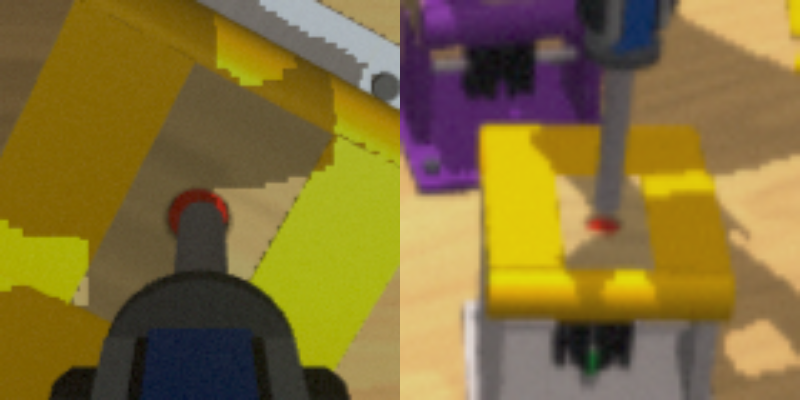

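The tip hangs over the bore: in the wrist crop the bore is at (198,215) and the shank at (203,210). I'll refine the remaining ~1 mm numerically.

```bash
python3 - <<'E'
from m import *
W=load('w4');S=load('s4');c=manip.camera_info('wrist');cs=manip.camera_info('scene')
p=np.array(manip.sense()['tcp_pos']);tip=p-[0,0,.2679]
h=cv2.cvtColor(W,cv2.COLOR_BGR2HSV)
m=((h[...,0]<9)|(h[...,0]>172))&(h[...,1]>120)&(h[...,2]>35)
print('W red')
for v in range(194,222,2):
    x=np.where(m[v,265:305])[0]+265; g=np.where(h[v,270:300,1]<75)[0]+270
    print(v,x.min() if len(x) else None,x.max() if len(x) else None,'| shank',g.min() if len(g) else None,g.max() if len(g) else None)
f=lambda c,o,r:[proj(c,np.array(o)+[a*r,b*r,0]).round(1).tolist() for a,b in((1,0),(-1,0),(0,1),(0,-1))]
print('bore pred',f(c,[.530,.1355,.106],.0085),'tip pred',f(c,tip,.006))
hs=cv2.cvtColor(S,cv2.COLOR_BGR2HSV);ms=((hs[...,0]<9)|(hs[...,0]>172))&(hs[...,1]>150)
for v in range(180,200):
    x=np.where(ms[v,330:352])[0]+330; g=np.where(hs[v,334:352,1]<70)[0]+334
    print(v,x.tolist(),'| shank',g.tolist())
print('S bore',f(cs,[.530,.1355,.106],.0085),'tip',f(cs,tip,.006))
E
```

```text
W red
194 None None | shank None None
196 282 284 | shank None None
198 278 290 | shank None None
200 276 292 | shank None None
202 275 293 | shank 281 289
204 274 293 | shank 279 291
206 274 294 | shank 278 291
208 275 277 | shank 278 292
210 275 276 | shank 278 293
212 None None | shank 278 293
214 None None | shank 277 292
216 None None | shank 277 293
218 None None | shank 277 293
220 None None | shank 277 293
bore pred [[285.1, 192.8], [284.4, 214.1], [273.7, 203.2], [295.8, 203.9]] tip pred [[285.0, 199.1], [284.4, 214.7], [276.6, 206.7], [292.8, 207.2]]
180 [] | shank [341, 342, 343, 344, 345]
181 [] | shank [342, 343, 344, 345]
182 [] | shank [341, 342, 343, 344]
183 [] | shank [341, 342, 343, 344]
184 [] | shank [341, 342, 343, 344]
185 [] | shank [341, 342, 343, 344]
186 [] | shank [340, 341, 342, 343, 344]
187 [] | shank [340, 341, 342, 343, 344]
188 [] | shank [340, 341, 342, 343, 344]
189 [] | shank [340, 341, 342, 343, 344]
190 [] | shank [340, 341, 342, 343, 344]
191 [] | shank [340, 341, 342, 343, 344]
192 [] | shank [341, 342, 343]
193 [] | shank []
194 [339, 340, 341, 342, 343] | shank []
195 [339, 340, 341, 342, 343, 344] | shank []
196 [] | shank []
197 [] | shank []
198 [] | shank []
199 [] | shank []
S bore [[343.3, 195.5], [339.6, 191.6], [344.6, 192.7], [338.3, 194.5]] tip [[343.3, 191.4], [340.6, 188.7], [344.2, 189.4], [339.7, 190.7]]
```

```bash
python3 -m jog '[[[-0.5,0.6,-2,0],[0,0,-2,0],[0,0,-2,0],[0,0,-2,0],[0,0,0,0],[0,0,0,0],[0,0,0,0],[0,0,0,0]]]'
python3 - <<'E'
from m import *
cs=manip.camera_info('scene')
for f in('s0','s4','s3'):
    S=load(f);h=cv2.cvtColor(S,cv2.COLOR_BGR2HSV);m=cv2.inRange(h[200:245,325:360],(45,90,40),(85,255,255));y,x=np.where(m);print(f,len(y),sorted(set((y+200).tolist())),x.mean()+325)
    if len(y): print([(v,h[v,int(round(x.mean()))+325].tolist()) for v in range(y.min()+198,y.max()+203)])
for z in range(10,64,5): print(z,proj(cs,[.53,.1357,z/1000]).round(1),proj(cs,[.536,.1357,z/1000]).round(1))
E
```

```text
t: 8.5
tcp_pos: [0.5297, 0.1362, 0.3758]
tool_rot: [0.718, -0.696, 0.0, -0.0]
force: [0.1, 0.2, -2.0]
finger_gap: 0.2
s0 11 [220, 221, 222, 223, 224] 339.0
[(218, [120, 12, 44]), (219, [30, 19, 79]), (220, [61, 95, 86]), (221, [69, 204, 85]), (222, [66, 178, 89]), (223, [69, 188, 72]), (224, [63, 119, 75]), (225, [45, 17, 88]), (226, [12, 13, 96])]
s4 12 [220, 221, 222, 223, 224] 338.9166666666667
[(218, [15, 10, 50]), (219, [34, 22, 80]), (220, [60, 95, 89]), (221, [68, 180, 88]), (222, [67, 183, 88]), (223, [67, 162, 77]), (224, [64, 107, 79]), (225, [43, 20, 90]), (226, [17, 18, 97])]
s3 12 [220, 221, 222, 223, 224] 339.0
[(218, [0, 5, 53]), (219, [30, 15, 83]), (220, [63, 89, 89]), (221, [66, 159, 90]), (222, [68, 178, 89]), (223, [71, 200, 74]), (224, [67, 131, 76]), (225, [25, 17, 90]), (226, [4, 19, 95])]
10 [338.6 225.1] [339.8 226.5]
15 [338.7 223.6] [339.9 225. ]
20 [338.8 222. ] [340.1 223.4]
25 [339.  220.4] [340.2 221.8]
30 [339.1 218.8] [340.4 220.2]
35 [339.3 217.2] [340.6 218.7]
40 [339.5 215.6] [340.7 217. ]
45 [339.6 214. ] [340.9 215.4]
50 [339.8 212.4] [341.  213.8]
55 [339.9 210.8] [341.2 212.2]
60 [340.1 209.1] [341.3 210.5]
```

The green pad in the scene view spans rows 220–224.5 at column 339, which puts the pad top at roughly z ≈ 21 mm, with stop contact near pin top ≈ 51 mm. I'll still feel for it. Next is a slow descent with a force guard between calls.

```bash
cat > g.py <<'E'
# guard: exit 1 if push (relative to -2.0 baseline) exceeds argv[1] or lateral force >6
import sys; from station import manip
s=manip.sense(); f=s['force']; p=s['tcp_pos']; push=f[2]+2.0
print(f"t {s['t']:.2f} tip_z {1000*(p[2]-.2679):.2f} xy {1000*p[0]:.1f} {1000*p[1]:.1f} push {push:.1f} lat {f[0]:.1f} {f[1]:.1f} gap {s['finger_gap']:.3f}")
sys.exit(push>float(sys.argv[1]) or abs(f[:2]).max()>6)
E
python3 -m jog '[[[0,0,-0.25,0],[0,0,-0.25,0],[0,0,-0.25,0],[0,0,-0.25,0],[0,0,-0.25,0],[0,0,-0.25,0],[0,0,-0.25,0],[0,0,-0.25,0]]]' >/dev/null; python3 g.py 4 && 
python3 -m jog '[[[0,0,-0.15,0],[0,0,-0.15,0],[0,0,-0.15,0],[0,0,-0.15,0],[0,0,-0.15,0],[0,0,-0.15,0],[0,0,-0.15,0],[0,0,-0.15,0]]]' >/dev/null; python3 g.py 4 && 
python3 -m jog '[[[0,0,-0.2,0],[0,0,-0.2,0],[0,0,-0.2,0],[0,0,-0.2,0],[0,0,-0.2,0],[0,0,-0.2,0],[0,0,-0.2,0],[0,0,-0.2,0]]]' >/dev/null; python3 g.py 4
```

```text
t 9.50 tip_z 105.80 xy 529.7 136.2 push -0.1 lat 0.4 -0.4 gap 0.195
t 9.50 tip_z 105.80 xy 529.7 136.2 push -0.1 lat 0.4 -0.4 gap 0.195
t 9.50 tip_z 105.80 xy 529.7 136.2 push -0.1 lat 0.4 -0.4 gap 0.195False
False
False
```

```bash
sed -i 's/sys.exit(\(.*\))$/sys.exit(int(\1))/' g.py
python3 -m jog '[[[0,0,-0.2,0],[0,0,-0.2,0],[0,0,-0.2,0],[0,0,-0.2,0],[0,0,-0.2,0],[0,0,-0.2,0],[0,0,-0.2,0],[0,0,-0.2,0]]]' >/dev/null; python3 g.py 4 && 
python3 -m jog '[[[0,0,-0.2,0],[0,0,-0.2,0],[0,0,-0.2,0],[0,0,-0.2,0],[0,0,-0.2,0],[0,0,-0.2,0],[0,0,-0.2,0],[0,0,-0.2,0]]]' >/dev/null && python3 g.py 4 && 
python3 -m jog '[[[0,0,-0.25,0],[0,0,-0.25,0],[0,0,-0.25,0],[0,0,-0.25,0],[0,0,-0.25,0],[0,0,-0.25,0],[0,0,-0.25,0],[0,0,-0.25,0]]]' >/dev/null && python3 g.py 4
```

```text
t 10.50 tip_z 104.23 xy 529.7 136.2 push 0.8 lat -0.4 0.3 gap 0.193
t 11.50 tip_z 102.58 xy 529.7 136.2 push 0.2 lat -0.3 0.9 gap 0.195
t 12.50 tip_z 101.28 xy 530.0 136.3 push 8.3 lat -1.3 1.2 gap 0.197
```

Contact at tip z ≈ 101.5 with an 8 N push and little lateral force, which is the pin inside the bore. I'll push on in steps.

```bash

python3 -m jog '[[[0,0,-0.3,0],[0,0,-0.3,0],[0,0,-0.4,0],[0,0,-0.4,0],[0,0,-0.4,0],[0,0,-0.4,0],[0,0,-0.4,0],[0,0,-0.4,0]]]' >/dev/null; python3 g.py 16 && 
python3 -m jog '[[[0,0,-0.5,0],[0,0,-0.5,0],[0,0,-0.5,0],[0,0,-0.5,0],[0,0,-0.5,0],[0,0,-0.5,0],[0,0,-0.5,0],[0,0,-0.5,0]]]' >/dev/null && python3 g.py 16 && 
python3 -m jog '[[[0,0,-0.5,0],[0,0,-0.5,0],[0,0,-0.5,0],[0,0,-0.5,0],[0,0,-0.5,0],[0,0,-0.5,0],[0,0,-0.5,0],[0,0,-0.5,0]]]' >/dev/null && python3 g.py 16
```

```text
t 13.50 tip_z 98.38 xy 530.0 136.2 push 7.9 lat 0.0 0.3 gap 0.195
t 14.50 tip_z 94.38 xy 530.1 136.2 push 8.0 lat -0.5 0.3 gap 0.196
t 15.50 tip_z 90.41 xy 530.0 136.2 push 8.7 lat -0.4 -0.5 gap 0.200
```

```bash

python3 -m jog '[[[0,0,-0.5,0],[0,0,-0.5,0],[0,0,-0.5,0],[0,0,-0.5,0],[0,0,-0.5,0],[0,0,-0.5,0],[0,0,-0.5,0],[0,0,-0.5,0]]]' >/dev/null && python3 g.py 18 && 
python3 -m jog '[[[0,0,-0.5,0],[0,0,-0.5,0],[0,0,-0.5,0],[0,0,-0.5,0],[0,0,-0.5,0],[0,0,-0.5,0],[0,0,-0.5,0],[0,0,-0.5,0]]]' >/dev/null && python3 g.py 18 && 
python3 -m jog '[[[0,0,-0.5,0],[0,0,-0.5,0],[0,0,-0.5,0],[0,0,-0.5,0],[0,0,-0.5,0],[0,0,-0.5,0],[0,0,-0.5,0],[0,0,-0.5,0]]]' >/dev/null && python3 g.py 18
```

```text
t 16.50 tip_z 87.49 xy 530.1 136.3 push 10.5 lat -2.2 -0.2 gap 0.196
t 17.50 tip_z 81.37 xy 529.8 136.2 push 3.3 lat -0.8 0.5 gap 0.192
t 18.50 tip_z 77.60 xy 529.7 136.2 push 3.8 lat 1.0 0.1 gap 0.196
```

The pin is out of the bore, with the jaws dragging about 3.5 N. I'll feel for the stop in 1.36 mm calls (worst case ≈ 15 N), guarded at 6 N.

```bash

python3 -m jog '[[[0,0,-0.17,0],[0,0,-0.17,0],[0,0,-0.17,0],[0,0,-0.17,0],[0,0,-0.17,0],[0,0,-0.17,0],[0,0,-0.17,0],[0,0,-0.17,0]]]' >/dev/null && python3 g.py 6 && 
python3 -m jog '[[[0,0,-0.17,0],[0,0,-0.17,0],[0,0,-0.17,0],[0,0,-0.17,0],[0,0,-0.17,0],[0,0,-0.17,0],[0,0,-0.17,0],[0,0,-0.17,0]]]' >/dev/null && python3 g.py 6 && 
python3 -m jog '[[[0,0,-0.17,0],[0,0,-0.17,0],[0,0,-0.17,0],[0,0,-0.17,0],[0,0,-0.17,0],[0,0,-0.17,0],[0,0,-0.17,0],[0,0,-0.17,0]]]' >/dev/null && python3 g.py 6 && 
python3 -m jog '[[[0,0,-0.17,0],[0,0,-0.17,0],[0,0,-0.17,0],[0,0,-0.17,0],[0,0,-0.17,0],[0,0,-0.17,0],[0,0,-0.17,0],[0,0,-0.17,0]]]' >/dev/null && python3 g.py 6 && 
python3 -m jog '[[[0,0,-0.17,0],[0,0,-0.17,0],[0,0,-0.17,0],[0,0,-0.17,0],[0,0,-0.17,0],[0,0,-0.17,0],[0,0,-0.17,0],[0,0,-0.17,0]]]' >/dev/null && python3 g.py 6 && 
python3 -m jog '[[[0,0,-0.17,0],[0,0,-0.17,0],[0,0,-0.17,0],[0,0,-0.17,0],[0,0,-0.17,0],[0,0,-0.17,0],[0,0,-0.17,0],[0,0,-0.17,0]]]' >/dev/null && python3 g.py 6
```

```text
t 19.50 tip_z 76.25 xy 529.7 136.3 push 3.8 lat 0.0 -0.5 gap 0.196
t 20.50 tip_z 74.89 xy 529.7 136.3 push 3.2 lat -0.7 -0.1 gap 0.199
t 21.50 tip_z 73.52 xy 529.7 136.2 push 3.7 lat -0.6 -0.1 gap 0.199
t 22.50 tip_z 72.15 xy 529.7 136.2 push 4.5 lat -0.2 0.9 gap 0.194
t 23.50 tip_z 70.80 xy 529.7 136.2 push 3.4 lat -0.2 -0.2 gap 0.195
t 24.50 tip_z 69.44 xy 529.7 136.2 push 3.4 lat 0.6 -0.4 gap 0.196
```

```bash

python3 -m jog '[[[0,0,-0.17,0],[0,0,-0.17,0],[0,0,-0.17,0],[0,0,-0.17,0],[0,0,-0.17,0],[0,0,-0.17,0],[0,0,-0.17,0],[0,0,-0.17,0]]]' >/dev/null && python3 g.py 6 && 
python3 -m jog '[[[0,0,-0.17,0],[0,0,-0.17,0],[0,0,-0.17,0],[0,0,-0.17,0],[0,0,-0.17,0],[0,0,-0.17,0],[0,0,-0.17,0],[0,0,-0.17,0]]]' >/dev/null && python3 g.py 6 && 
python3 -m jog '[[[0,0,-0.17,0],[0,0,-0.17,0],[0,0,-0.17,0],[0,0,-0.17,0],[0,0,-0.17,0],[0,0,-0.17,0],[0,0,-0.17,0],[0,0,-0.17,0]]]' >/dev/null && python3 g.py 6 && 
python3 -m jog '[[[0,0,-0.17,0],[0,0,-0.17,0],[0,0,-0.17,0],[0,0,-0.17,0],[0,0,-0.17,0],[0,0,-0.17,0],[0,0,-0.17,0],[0,0,-0.17,0]]]' >/dev/null && python3 g.py 6 && 
python3 -m jog '[[[0,0,-0.17,0],[0,0,-0.17,0],[0,0,-0.17,0],[0,0,-0.17,0],[0,0,-0.17,0],[0,0,-0.17,0],[0,0,-0.17,0],[0,0,-0.17,0]]]' >/dev/null && python3 g.py 6 && 
python3 -m jog '[[[0,0,-0.17,0],[0,0,-0.17,0],[0,0,-0.17,0],[0,0,-0.17,0],[0,0,-0.17,0],[0,0,-0.17,0],[0,0,-0.17,0],[0,0,-0.17,0]]]' >/dev/null && python3 g.py 6 && 
python3 -m jog '[[[0,0,-0.17,0],[0,0,-0.17,0],[0,0,-0.17,0],[0,0,-0.17,0],[0,0,-0.17,0],[0,0,-0.17,0],[0,0,-0.17,0],[0,0,-0.17,0]]]' >/dev/null && python3 g.py 6 && 
python3 -m jog '[[[0,0,-0.17,0],[0,0,-0.17,0],[0,0,-0.17,0],[0,0,-0.17,0],[0,0,-0.17,0],[0,0,-0.17,0],[0,0,-0.17,0],[0,0,-0.17,0]]]' >/dev/null && python3 g.py 6
```

```text
t 25.50 tip_z 68.07 xy 529.7 136.2 push 4.5 lat 0.8 -0.3 gap 0.199
t 26.50 tip_z 66.74 xy 529.7 136.2 push 3.3 lat 1.1 0.5 gap 0.197
t 27.50 tip_z 65.36 xy 529.7 136.3 push 3.9 lat 1.4 -0.1 gap 0.197
t 28.50 tip_z 64.01 xy 529.7 136.3 push 3.1 lat 0.5 0.4 gap 0.195
t 29.50 tip_z 62.65 xy 529.7 136.2 push 3.2 lat 0.5 -0.1 gap 0.192
t 30.50 tip_z 61.28 xy 529.7 136.2 push 3.6 lat 0.4 -0.3 gap 0.196
t 31.50 tip_z 59.91 xy 529.7 136.3 push 3.1 lat 0.0 0.1 gap 0.199
t 32.50 tip_z 58.57 xy 529.7 136.2 push 4.2 lat -0.2 -0.1 gap 0.198
```

```bash

python3 -m jog '[[[0,0,-0.17,0],[0,0,-0.17,0],[0,0,-0.17,0],[0,0,-0.17,0],[0,0,-0.17,0],[0,0,-0.17,0],[0,0,-0.17,0],[0,0,-0.17,0]]]' >/dev/null && python3 g.py 6 && 
python3 -m jog '[[[0,0,-0.17,0],[0,0,-0.17,0],[0,0,-0.17,0],[0,0,-0.17,0],[0,0,-0.17,0],[0,0,-0.17,0],[0,0,-0.17,0],[0,0,-0.17,0]]]' >/dev/null && python3 g.py 6 && 
python3 -m jog '[[[0,0,-0.17,0],[0,0,-0.17,0],[0,0,-0.17,0],[0,0,-0.17,0],[0,0,-0.17,0],[0,0,-0.17,0],[0,0,-0.17,0],[0,0,-0.17,0]]]' >/dev/null && python3 g.py 6 && 
python3 -m jog '[[[0,0,-0.17,0],[0,0,-0.17,0],[0,0,-0.17,0],[0,0,-0.17,0],[0,0,-0.17,0],[0,0,-0.17,0],[0,0,-0.17,0],[0,0,-0.17,0]]]' >/dev/null && python3 g.py 6 && 
python3 -m jog '[[[0,0,-0.17,0],[0,0,-0.17,0],[0,0,-0.17,0],[0,0,-0.17,0],[0,0,-0.17,0],[0,0,-0.17,0],[0,0,-0.17,0],[0,0,-0.17,0]]]' >/dev/null && python3 g.py 6 && 
python3 -m jog '[[[0,0,-0.17,0],[0,0,-0.17,0],[0,0,-0.17,0],[0,0,-0.17,0],[0,0,-0.17,0],[0,0,-0.17,0],[0,0,-0.17,0],[0,0,-0.17,0]]]' >/dev/null && python3 g.py 6 && 
python3 -m jog '[[[0,0,-0.17,0],[0,0,-0.17,0],[0,0,-0.17,0],[0,0,-0.17,0],[0,0,-0.17,0],[0,0,-0.17,0],[0,0,-0.17,0],[0,0,-0.17,0]]]' >/dev/null && python3 g.py 6 && 
python3 -m jog '[[[0,0,-0.17,0],[0,0,-0.17,0],[0,0,-0.17,0],[0,0,-0.17,0],[0,0,-0.17,0],[0,0,-0.17,0],[0,0,-0.17,0],[0,0,-0.17,0]]]' >/dev/null && python3 g.py 6
```

```text
t 33.50 tip_z 57.22 xy 529.7 136.3 push 4.9 lat -0.9 0.4 gap 0.198
t 34.50 tip_z 55.83 xy 529.7 136.2 push 3.5 lat 0.0 0.1 gap 0.195
t 35.50 tip_z 54.48 xy 529.7 136.2 push 3.3 lat 0.8 -1.0 gap 0.198
t 36.50 tip_z 53.16 xy 529.7 136.2 push 3.9 lat 0.7 -0.1 gap 0.198
t 37.50 tip_z 52.40 xy 529.8 136.3 push 8.4 lat -0.0 1.5 gap 0.195
```

The stop is felt at tip z ≈ 52.7, where the push jumps to 8.4 N. I'll press slightly further, to about 10–11 N, and hold.

```bash

python3 -m jog '[[[0,0,-0.1,0],[0,0,-0.1,0],[0,0,-0.1,0],[0,0,0,0],[0,0,0,0],[0,0,0,0],[0,0,0,0],[0,0,0,0]]]' >/dev/null && python3 g.py 14
```

```text
t 38.50 tip_z 52.28 xy 529.8 136.3 push 9.9 lat -1.8 -0.2 gap 0.200
```

```bash

python3 -m jog '[[[0,0,-0.1,0],[0,0,0,0],[0,0,0,0],[0,0,0,0],[0,0,0,0],[0,0,0,0],[0,0,0,0],[0,0,0,0]]]' >/dev/null && python3 g.py 14
python3 -c "
from station import manip
c=[]
for i in range(4): manip.snapshot('scene'); c.append(round(float(manip.sense()['force'][2]+2),1))
print(c)"
```

```text
t 39.50 tip_z 52.23 xy 529.8 136.3 push 10.3 lat -0.6 -0.2 gap 0.197
[9.7, 9.6, 10.7, 10.1]
```

About 10 N is held steadily on the stop. Withdrawing and going back over the stand.

```bash

python3 -m jog '[[[0,0,2,0],[0,0,6,0],[0,0,12,0],[0,0,20,0],[0,0,25,0],[0,0,25,0],[0,0,10,0],[0,0,0,0]]]' >/dev/null; python3 g.py 3 &&
python3 -m jog '[[[-1,-15,0,0],[-3,-40,0,0],[-4,-50,0,0],[-4,-50,0,0],[-4,-50,0,0],[-3.5,-50,0,0],[-2,-30,0,0],[0,-10.7,0,0]]]' >/dev/null; 
python3 -m jog '[[[0,0,-20,0],[0,0,-20,0],[0,0,-20,0],[0,0,-20,0],[0,0,-8,0],[0,0,0,0],[0,0,0,0],[0,0,0,0]]]' >/dev/null; python3 g.py 3
python3 - <<'E'
from m import *
s=manip.sense();p=np.array(s['tcp_pos']);print(p,s['q'].round(2))
c=manip.camera_info('wrist');cs=manip.camera_info('scene');snap('wrist','w5');snap('scene','s5')
tip=p-[0,0,.2679];H=[.5083,-.1594,.05];print('tip w',proj(c,tip),'hole w',proj(c,H),'tip s',proj(cs,tip),'hole s',proj(cs,H))
W=load('w5')[130:270,215:355];S=load('s5')[190:290,160:260]
cv2.imwrite('pics/c5.png',np.hstack([cv2.resize(W,(400,400)),cv2.resize(S,(400,400))]))
E
```

```text
t 40.70 tip_z 151.94 xy 529.7 136.3 push -0.2 lat 0.2 -0.1 gap 0.195
t 42.70 tip_z 64.14 xy 508.5 -159.5 push -0.4 lat -0.2 0.2 gap 0.196
[ 0.50845764 -0.15948983  0.33204039] [-0.51  0.51  1.74  0.    0.9   1.03]
tip w [284.33743234 207.03488887] hole w [284.1850658  201.95458376] tip s [219.03878824 236.31279396] hole s [219.68192277 241.00724628]
```

View pics/c5.png

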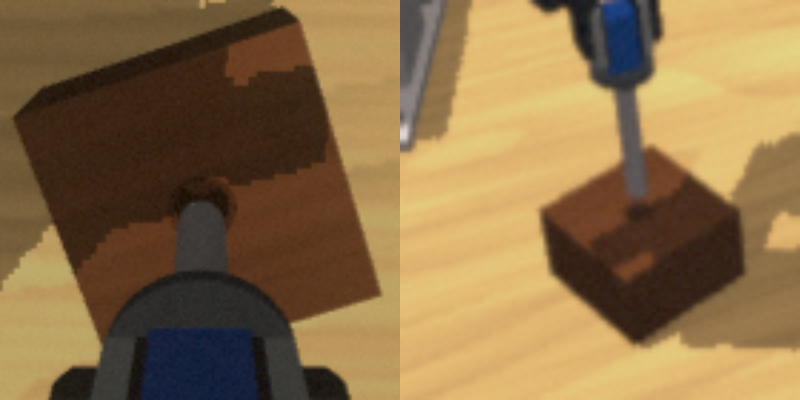

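The tip hangs over the hole: wrist crop hole (204,205), shank (202,210). The tip is aligned and upright. Lowering with guards.

```bash

python3 -m jog '[[[0,0,-2,0],[0,0,-2,0],[0,0,-2,0],[0,0,-2,0],[0,0,-2,0],[0,0,-2,0],[0,0,-1,0],[0,0,-1,0]]]' >/dev/null; python3 g.py 4 &&
python3 -m jog '[[[0,0,-1,0],[0,0,-1,0],[0,0,-1,0],[0,0,-1,0],[0,0,-1,0],[0,0,-1,0],[0,0,-1,0],[0,0,-1,0]]]' >/dev/null && python3 g.py 4 &&
python3 -m jog '[[[0,0,-2,0],[0,0,-2,0],[0,0,-2,0],[0,0,-2,0],[0,0,-2,0],[0,0,-2,0],[0,0,-1,0],[0,0,-1,0]]]' >/dev/null && python3 g.py 4 &&
python3 -m jog '[[[0,0,-2,0],[0,0,-2,0],[0,0,-2,0],[0,0,-2,0],[0,0,-2,0],[0,0,-2,0],[0,0,-1,0],[0,0,0,0]]]' >/dev/null && python3 g.py 4
```

```text
t 43.80 tip_z 49.33 xy 508.2 -159.5 push 0.6 lat -0.2 0.2 gap 0.197
t 44.80 tip_z 41.29 xy 508.2 -159.4 push 0.0 lat -0.6 0.1 gap 0.197
t 45.80 tip_z 27.33 xy 508.2 -159.5 push 0.1 lat 0.2 0.0 gap 0.195
t 46.80 tip_z 14.30 xy 508.2 -159.4 push -0.4 lat 0.7 -0.7 gap 0.197
```

```bash

python3 -m jog '[[[0,0,-1,0],[0,0,-1,0],[0,0,-1,0],[0,0,-1,0],[0,0,-0.5,0],[0,0,-0.5,0],[0,0,-0.3,0],[0,0,0,0]]]' >/dev/null; python3 g.py 5 
python3 -m jog '[[[0,0,0,0],[0,0,0,0],[0,0,0,0],[0,0,0,0],[0,0,0,0],[0,0,0,0],[0,0,0,0],[0,0,0,0]]]' 100 >/dev/null; python3 g.py 5 && 
python3 -m jog '[[[0,0,5,0],[0,0,15,0],[0,0,25,0],[0,0,35,0],[0,0,35,0],[0,0,15,0],[0,0,0,0],[0,0,0,0]]]'
python3 - <<'E'
from m import *
s=manip.sense();c=manip.camera_info('wrist');cs=manip.camera_info('scene');snap('wrist','w6');snap('scene','s6')
D=np.array([.5083,-.1594,.134]);print('top w',proj(c,D))
W=load('w6');b=blob(W,(105,120,130),(125,255,255),(255,170,320,230));print(b[:2],cast(c,*b[0],.134))
S=load('s6');h=cv2.cvtColor(S,cv2.COLOR_BGR2HSV)
cv2.imwrite('pics/c6.png',np.hstack([cv2.resize(S[180:290,165:275],(390,390)),cv2.resize(S[175:255,300:380],(390,390),interpolation=2)]))
E
```

```text
t 47.80 tip_z 9.05 xy 508.2 -159.5 push -0.0 lat 0.3 0.2 gap 0.197
t 48.80 tip_z 9.07 xy 508.2 -159.4 push 1.7 lat -0.0 0.0 gap 1.003
t: 49.8
tcp_pos: [0.5077, -0.1592, 0.4059]
tool_rot: [0.718, -0.696, -0.001, 0.0]
force: [-0.5, 0.7, -1.3]
finger_gap: 0.999
top w [285.39502008 203.56840113]
(array([285.69774011, 205.97457627]), array([275, 198,  22,  17, 354])) [ 0.50642706 -0.15968945  0.134     ]
```

View pics/c6.png

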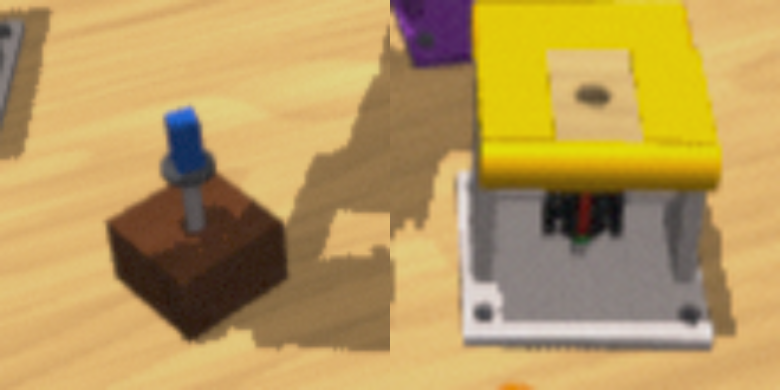

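The crop shows the drift upright in its stand, the bore empty, and the red pin held in the jaws on the green stop. The gripper is clear. Handing in.

```bash
python3 -c "
from station import manip
print(manip.sign_off())"
```

```text
the job is handed in; nothing more can be done
None
```

The red pin is out of the bore of the smaller yellow jig and standing on the green stop. The drift is back upright in its stand, and I handed the job in at about 50 s of the 67 s allowed.

- **Pin:** in the readings taken at the end of each call, the push was about 8–10.5 N in the bore and about 3.5 N in the jaws. The stop showed as a jump to 8.4 N at tip height about 52.5 mm. I then held a measured 10 N for more than a second.
- **Forces:** the wrist readings are only sampled between moves, so a brief peak between them would not show. The highest push I saw was 10.7 N, and the side force stayed around 2 N or less.
- **Last checks:** in the scene view the bore is empty and the red pin is held in the jaws on the stop. The drift is upright in the stand's hole, with its top within about 2 mm of where it started. That 2 mm matches the wrist camera's constant x offset. The gripper is open and clear, 13 cm above where it let go of the drift.
- **Problems:** no check failed. A bug in my force guard stopped one early series of moves after its first call; I fixed it and carried on. I did not re-measure the bystanders at the end, but the arm's path kept clear of them.

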